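Feed a board tray under the lift gate of a UV curing box

TASK

Load the black tray of circuit boards into the UV curing box: press the gate's long lever down with one fingertip and keep the gate held up, clear of the tray, while another fingertip pushes the tray along its channel by the upright plate on its tail until it is fully home against the end stop; then let go so that the gate drops shut behind the boards. Do not lift or tip the tray, never let the gate touch it, and leave the solder reel, bottle and parts bin where they are.

Things in the scene. Friction and masses are not known exactly. Their poses are not given: they have to be found in the camera images.
- curing_box: Grey sheet-metal UV curing box, fixed, amber clear roof, aluminium in-feed channel in front. Origin: on the bench, channel centre line, plane of the shut gate. x axis = feed direction into the box, z up. In its frame, mm: channel floor z 6, x -250 to 73; guide rails y 40 to 46 and -46 to -40, top z 22; housing x 10 to 210, y -110 to 110, z 0 to 150; port 97 wide, to z 58.
- end_stop (a point): Middle of the rubber end stop's face inside the box, at x 73 mm, z 21 mm in the box's frame: the tray is home when its nose rests on it.
- gate_hinge (a point): The gate's hinge axis (along the box's y) on the centre line: x -55, z 12 mm in the box's frame. The gate rocks on it: steel panel on the box side, lever on the outer side.
- gate (a joint): Gate hinge, rad: 0 shut, grows as the lever is pressed down, stop at 0.56; lever level at 0.42. Panel's lower edge is at z 15 mm shut (5 over the tray's tongue), z 30 at 0.28, z 37 at 0.42; the tray pan's top is at z 24. A spring (0.2 to 0.35 N m) shuts it when let go: 1 to 2 N at the lever's end, about 6 N near the hinge. The tray cannot push it open.
- lever_end (a point): Middle of the upper face of the lever at its free end; moves with it. The lever is an aluminium strip 24 mm wide outside the -y rail (box frame y -76 to -52, centre line 64 from the channel's). Shut, it slopes up away from the box at 0.42 rad, its end at x -236, z 117 mm. Pressed level, its top is at z 34 and runs from x -75 to x -263.
- gate_edge (a point): Middle of the lower edge of the gate's steel panel (3 mm thick; blade 76 mm wide between the rails).
- tray_nose (a point): Middle of the leading face of the tray's pan, 9 mm above the tray's underside. Starts 10 to 27 mm short of the gate plane (x -10 to -27 mm in the box's frame).
- push_plate (a point): Centre of the rear face of the upright plate (54 mm wide, 54 high, 3 thick) on the tray's tail: the face to push. 173 mm behind the nose, 27 mm above the tray's underside, its top at z 60 over the bench. It stays outside the gate when the tray is home.
- tray: Black plastic slide tray, about 0.22 kg, loose in the channel, 2 mm play each side. Origin: centre of the underside of its pan (65 mm long, 76 wide, 18 high, two green circuit boards lying inside); x axis towards its nose. Behind the pan a flat tongue (30 wide, 4 thick) runs back 105 mm to the push plate.
- solder_spool: Grey reel of solder standing on the bench, 62 mm across, 38 high; origin under its centre. Leave alone.
- flux_bottle: White plastic bottle with black cap, 42 mm across, 85 high; origin under its centre. Leave alone.
- parts_bin: Open yellow parts bin, 110 by 160 mm, 70 high, with components inside; origin under its centre. Leave alone.

How it is judged:
By the outcome, as a careful person would: the job done as asked, in the order asked, and still so for the second after the job is handed in, with the robot touching nothing.
It also fails if it takes over 38 s, if anything falls off the work surface, if the arm or the gripper's body presses on something with over 40 N, if the wrist force passes 120 N, or if a joint passes its speed limit or range.

ROBOT

A 7-joint arm with a two-finger parallel gripper is mounted at the origin on the work surface. World frame = base frame: x ahead of the robot, y to its left, z up, the work surface at z = 0. Lengths are in m, angles in rad, forces in N, time in s.
With the tool pointing down it reaches from about 0.425 to 0.875 m from the base axis. Payload 8.4 kg.
Tool frame: the origin (TCP) lies at the very end of the fingers, on their centre line; the grasp point (between the pads) lies 19 mm behind it; z points along the fingers, y is the direction in which the jaws open and shut (so a half turn about z gives the same grasp; the last joint's range is limited). The gripper opens to 87 mm and grips with 3 to 60 N. Pads are 19 mm wide; open, the fingers measure 117 mm over their backs; the gripper's body (75 mm by 190 mm) begins 51 mm behind the grasp point.
Start: joints at [-1.445, 0.333, 0.04, 1.465, -0.013, 1.343, -0.059], TCP at [0.145, 0.634, 0.223] pointing down, gripper open.
Joint ranges: [-2.58, 2.58], [-0.38, 2.09], [-1.3, 1.39], [0.25, 2.4], [-1.5, 4.64], [0.08, 2.09], [-2.65, 2.65]. Speed limits (rad/s): [2.22, 2.22, 2.79, 2.79, 3.14, 3.14, 3.14].

INTERFACE

Orientations are given as a rotation vector (axis times angle).
In Python, from cell import bot gives the robot as it stands. Calls block until the motion is done:
- bot.move_pose(position, orientation): joint-space move of the TCP to a pose.
- bot.line_to(position, frame=None, feed=0.15, until_force=None): straight line of the TCP; frame=None keeps the orientation; feed is the mean speed in m/s. With until_force (N) it stops when the force on the tool has changed by that much, and returns True; else False.
- bot.move_joints(angles): joint-space move.
- bot.gripper_to(opening, grasp_force=None): finger opening in m; grasp_force is the grip in N (None keeps the last); returns when the fingers have stopped.
- bot.sleep(seconds).
- bot.ik(position, orientation): joint angles nearest the present ones, or None.
- bot.get_image(name): name is "scene" or "top" or "wrist"; returns (picture, depth): 480x640x3 uint8, red, green, blue; 480x640 float32, m along the optical axis (not along the pixel's ray), 0 where there is no reading.
- bot.camera_model(name): a dict with "vfov" (degrees; the focal length in pixels is half the picture's height over the tangent of half this angle, whatever the lens; pixels are square), "cx", "cy" (the principal point, pixels), "distortion" ([k1, k2, p1, p2, k3] as OpenCV has them; the pictures are not rectified), "rvec" (rotation vector, rad) and "tvec" (3), from world to camera coordinates, as OpenCV has them. Camera axes: x right, y down, z forward; pixel columns grow to the right and rows downward; lengths in m; the calibration is good to about 2 mm. A picture is of the moment at which its call begins: read the wrist's pose just before it. camera_model takes no time and is no camera call; for the wrist camera it gives the pose at the moment of the call.
A pose or a line that the arm cannot do raises bot.MotionError and nothing moves.
- bot.finish_job(): hands the job in, once; it reports no verdict.
Readings, each from a call of its own:
- bot.current_time_s(): time.
- bot.current_joint_pos(): joint angles.
- bot.current_qvel(): joint speeds.
- bot.current_joint_torque(): joint torques, N m.
- bot.current_eef_pos(): TCP position.
- bot.current_eef_rot(): TCP orientation.
- bot.current_contact_force(): force on the tool from outside, world axes, zero at the start.
- bot.current_moment(): the same for the moment, N m.
- bot.current_grip_width(): finger opening in m.
Only numpy, scipy, OpenCV 4.12 (cv2) and the standard library are available. Lean on these libraries where they do the work, as an engineer would, in place of code of your own. Each camera call takes 0.05 s, during which the arm holds its last target. There are 200 camera calls.

## Working session

There is one attempt and no reset: what is moved stays moved. The work goes in short steps, each a Python script; the robot and the scene stay as the last script left them, time stands still between calls to the robot, and variables do not carry over. Pictures are saved under pics/ and viewed, about 8 in all and at most 12, crops included, and the job is handed in when it is done.

```bash
ls; mkdir -p pics; python3 - <<'E'
from cell import bot
import cv2,numpy as np
print(bot.current_time_s(),bot.current_eef_rot(),bot.current_contact_force())
for n in("scene","top"):
    im,d=bot.get_image(n); np.savez(f"pics/{n}.npz",im=im,d=d); cv2.imwrite(f"pics/{n}0.png",im[:,:,::-1]); print(n,bot.camera_model(n), (d>0).mean())
E
```

```text
pics
0.0 [-3.52440727e-01 -3.12171102e+00  2.61604695e-03] [-0.1575743   0.43149325 -0.27206702]
scene {'vfov': 47.67039731828669, 'cx': 317.2555875331765, 'cy': 240.75158775705628, 'distortion': array([-0.09898921,  0.        ,  0.        ,  0.        ,  0.        ]), 'rvec': array([ 2.39126152,  0.73296266, -0.24258087]), 'tvec': array([-0.47085745, -0.24151071,  1.49891424])} 0.9958268229166667
top {'vfov': 45.79224129320409, 'cx': 310.1066375911044, 'cy': 238.8525739467327, 'distortion': array([-0.1794278,  0.       ,  0.       ,  0.       ,  0.       ]), 'rvec': array([ 2.16874636, -2.13766362,  0.18857758]), 'tvec': array([-0.06770363,  0.62562721,  1.24470976])} 0.99578125
```

View pics/scene0.png

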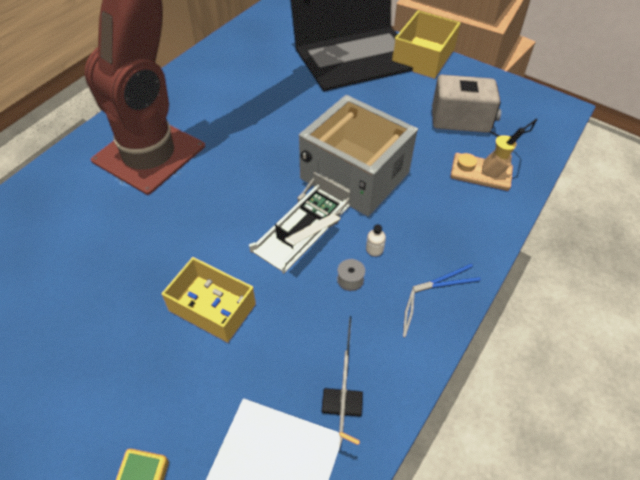

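View pics/top0.png

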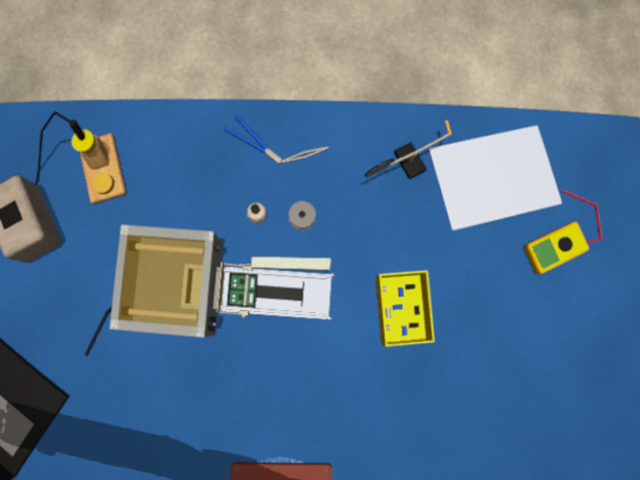

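The top view shows the box at about (165,280). The channel runs right to x≈330, the black tray tongue and plate end at about (303,293), and the cream lever is at (291,263). The feed direction is to image left (about world +y), and the lever is on the far side. Next I'll measure all of this in 3D.

```bash
cat > h.py <<'E'
import numpy as np,cv2
from scipy.spatial.transform import Rotation as R
def cloud(d,c):
    h,w=d.shape; f=h/2/np.tan(np.radians(c['vfov'])/2)
    K=np.array([[f,0,c['cx']],[0,f,c['cy']],[0,0,1.]])
    uv=np.stack(np.meshgrid(np.arange(w),np.arange(h)),-1).reshape(-1,1,2).astype(float)
    n=cv2.undistortPoints(uv,K,c['distortion']).reshape(-1,2)
    P=np.c_[n,np.ones(len(n))]*d.reshape(-1,1)
    return R.from_rotvec(c['rvec']).inv().apply(P-c['tvec']).reshape(h,w,3)
E
python3 - <<'E'
from cell import bot
from h import *
z=np.load('pics/top.npz'); im,d=z['im'],z['d']; P=cloud(d,bot.camera_model('top'))
hsv=cv2.cvtColor(im,cv2.COLOR_RGB2HSV); Z=P[...,2]
reg=np.zeros_like(d,bool); reg[210:350,95:345]=1; ok=d>0
print('bench z',np.median(Z[360:420,350:600]),Z[360:420,350:600].std())
m=reg&ok&(Z>.135)&(Z<.165); m[:,222:]=0
r=cv2.minAreaRect(P[m][:,:2].astype(np.float32)*1000); print('roof',r,cv2.boxPoints(r).round(1).tolist(),m.sum(),np.median(Z[m]))
lev=reg&ok&(Z>.03); lev[:254]=0;lev[273:]=0;lev[:,:249]=0
q=P[lev]; print('lever',lev.sum()); r=cv2.minAreaRect(q[:,:2].astype(np.float32)*1000);print(r,cv2.boxPoints(r).round(1).tolist(), q[:,2].min(),q[:,2].max())
bl=reg&ok&(hsv[...,2]<70); bl[:275]=0;bl[318:]=0;bl[:,:250]=0
q=P[bl];print('black',bl.sum()); pl=q[q[:,2]>.04]; print('plate',len(pl),pl.mean(0),pl.min(0),pl.max(0))
ch=reg&ok&(Z<.035)&(Z>.003)&(hsv[...,1]<60)&(hsv[...,2]>150); ch[:273]=0; ch[:,:262]=0
r=cv2.minAreaRect(P[ch][:,:2].astype(np.float32)*1000);print('chan',r,cv2.boxPoints(r).round(1).tolist(),np.median(P[ch][:,2]))
for nm,(a,b) in dict(spool=(302,214),bottle=(257,212)).items(): print(nm,P[b,a])
cv2.imwrite('pics/topcrop.png',cv2.resize(im[215:345,205:345,::-1],None,fx=4.5,fy=4.5,interpolation=2))
E
```

```text
bench z 0.0004912589434101174 0.08440372521380786
roof ((519.6774291992188, 253.0809326171875), (202.620361328125, 222.01217651367188), 86.90169525146484) [[403.3999938964844, 157.89999389648438], [625.0, 145.89999389648438], [636.0, 348.20001220703125], [414.29998779296875, 360.20001220703125]] 9973 0.1508177648888992
lever 886
((568.9242553710938, -10.509437561035156), (180.67471313476562, 24.87874984741211), 86.87586975097656) [[551.5999755859375, -100.0], [576.4000244140625, -101.4000015258789], [586.2999877929688, 79.0], [561.4000244140625, 80.4000015258789]] 0.030675802226982716 0.12321190151082113
black 501<stdin>:12: RuntimeWarning: Mean of empty slice.
  ret = um.true_divide(
Traceback (most recent call last):
ValueError: zero-size array to reduction operation minimum which has no identity
```

```bash
cat >> h.py <<'E'
f=np.array([11,202.3,0])/np.hypot(11,202.3); up=np.array([0,0,1.]); yb=np.cross(up,f)
O=np.array([.5197,.2531,0])-.110*f
def W(x,y,z): return O+(x*f+y*yb+z*up)/1000
def B(p): q=(np.asarray(p)-O)*1000; return np.stack([q@f,q@yb,q[...,2]],-1)
def ori(s): return R.from_matrix(np.stack([np.cross(s*yb,-up),s*yb,-up],1)).as_rotvec()
E
python3 - <<'E'
from cell import bot
from h import *
z=np.load('pics/top.npz'); im,d=z['im'],z['d']; P=B(cloud(d,bot.camera_model('top')))
bl=(d>0)&(im.max(2)<70)&(abs(P[...,1])<40)&(P[...,0]>-260)&(P[...,0]<-20)
q=P[bl]; print('black x',np.percentile(q[:,0],[0,1,5,50,99]),'z',np.percentile(q[:,2],[1,50,99]))
w=q[abs(q[:,1])>19]; print('wide',len(w),w.min(0),w.max(0),w.mean(0)) if len(w) else 0
for n,(a,b) in dict(spool=(302,214),bottle=(257,212)).items(): print(n,P[b,a])
for s in(1,-1):
  for p in(W(-216,-32,300),W(-216,-32,125),W(-216,-32,31),W(-105,-32,31)):
    j=bot.ik(p,ori(s)); print(s,p.round(3),None if j is None else np.round(j,2))
p=bot.current_eef_pos(); bot.line_to([p[0],p[1],.32],feed=.2)
js=[bot.ik(W(-216,-32,300),ori(s)) for s in(1,-1)]; c=bot.current_joint_pos()
js=[j for j in js if j is not None]; j=min(js,key=lambda j:np.abs(np.array(j)-c).max())
bot.move_joints(j); bot.gripper_to(.049)
print(bot.current_time_s(),B(bot.current_eef_pos()),bot.current_grip_width(),bot.current_contact_force())
im,d=bot.get_image('wrist'); cm=bot.camera_model('wrist'); np.savez('pics/w1.npz',im=im,d=d); cv2.imwrite('pics/w1.png',im[:,:,::-1])
P=B(cloud(d,cm)); bl=(d>0)&(im.max(2)<70)&(abs(P[...,1])<40)&(P[...,0]>-260)&(P[...,0]<-20)
t=bl&(P[...,2]>50)&(P[...,2]<70); print('plate top',t.sum(),np.percentile(P[t],[2,50,98],axis=0) if t.sum() else 0)
E
```

```text
black x [-184.37436941 -183.56284693 -178.76298213 -121.54986799  -23.38581913] z [ 4.78149405 10.96309243 26.77179324]
wide 51 [-78.2026034  -35.88710853   6.20517723] [-20.78465164  36.66903699  29.67653212] [-50.17769811  -7.46985311  17.82872977]
spool [-173.07929557 -182.43331557   34.7219717 ]
bottle [ -72.78112674 -170.51093968   81.99453203]
1 [ 0.534 -0.074  0.3  ] None
1 [ 0.534 -0.074  0.125] None
1 [ 0.534 -0.074  0.031] [-0.9   0.62  1.22  1.98 -0.68  1.04 -2.55]
1 [0.54  0.037 0.031] [ 0.74  0.55 -1.09  1.89  0.56  1.05  2.5 ]
-1 [ 0.534 -0.074  0.3  ] [-0.74  0.07  0.85  1.65 -0.06  1.45  0.06]
-1 [ 0.534 -0.074  0.125] [-0.83  0.29  1.04  1.9  -0.28  1.11  0.26]
-1 [ 0.534 -0.074  0.031] [-0.7   0.42  0.91  1.97 -0.41  0.94  0.36]
-1 [0.54  0.037 0.031] [-0.85  0.4   0.84  1.97 -0.37  0.93  0.12]
4.4833 [-215.97697661  -32.01178091  300.00746674] 0.0490253295055415 [-0.78948013 -0.42517239  0.15814464]
plate top 98 [[-187.85852399  -24.28802618   50.17245482]
 [-186.83105161    0.61891041   57.95771344]
 [-186.21920063   24.44268221   59.4165505 ]]
```

View pics/w1.png

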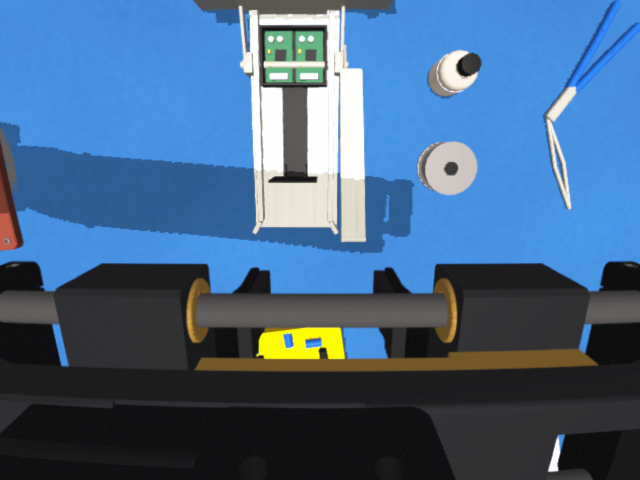

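The wrist view shows the plate top edge at about (293,180), so its rear face is at x≈-187 mm and y≈0.6 mm. The lever is at (352,155), and the bottle and reel are well clear. I'll check the lever's lateral position, then press.

```bash
python3 - <<'E'
from cell import bot
from h import *
z=np.load('pics/w1.npz'); im,d=z['im'],z['d']; cm=bot.camera_model('wrist'); P=B(cloud(d,cm))
cp=R.from_rotvec(cm['rvec']).inv().apply(-np.array(cm['tvec'])); print('cam rel TCP',B(cp)-B(bot.current_eef_pos()))
m=np.zeros_like(d,bool); m[60:245,335:372]=1; m&=(d>0)&(P[...,2]>45)
for lo in(-230,-180,-140):
    k=m&(P[...,0]>lo)&(P[...,0]<lo+20); q=P[k]; print('lever',lo,np.percentile(q[:,1],[2,50,98]),np.median(q[:,2]))
r=(d>0)&(P[...,2]>17)&(P[...,2]<27)&(abs(P[...,1])<50)&(P[...,0]<-100)&(P[...,0]>-170); q=P[r]
print('rails',np.median(q[q[:,1]>30],0),np.median(q[q[:,1]<-30],0))
bot.line_to(W(-216,-32,135),feed=.15)
f0=bot.current_contact_force()
for zz in(105,80,55,31):
    bot.line_to(W(-216,-32,zz),feed=.06); print(zz,bot.current_time_s(),B(bot.current_eef_pos()).round(1),(np.array(bot.current_contact_force())-f0).round(2))
im,d=bot.get_image('scene'); cv2.imwrite('pics/s2.png',cv2.resize(im[150:290,230:400,::-1],None,fx=4,fy=4,interpolation=2))
im,d=bot.get_image('wrist'); cv2.imwrite('pics/w2.png',im[:,:,::-1])
E
```

```text
cam rel TCP [6.60354018e+01 4.51445200e-02 1.60467982e+02]
lever -230 [-75.17213307 -63.54531121 -51.82307505] 107.48311817626131
lever -180 [-75.82035819 -63.77731287 -52.40265486] 85.06711134507563
lever -140 [-76.09335435 -63.61801041 -52.35609648] 66.84306026452654
rails [-135.88937243   42.74354939   20.00056477] [-135.65934099  -43.65925106   20.09742839]
105 6.4333 [-215.9  -31.9  104.9] [-0.91  1.06  1.88]
80 7.0 [-215.9  -31.6   79.7] [-0.68  1.09  1.04]
55 7.5667 [-215.8  -31.6   54.7] [-0.33  1.24  2.46]
31 8.1167 [-215.9  -31.6   30.7] [-1.1   0.37  2.64]
```

View pics/s2.png

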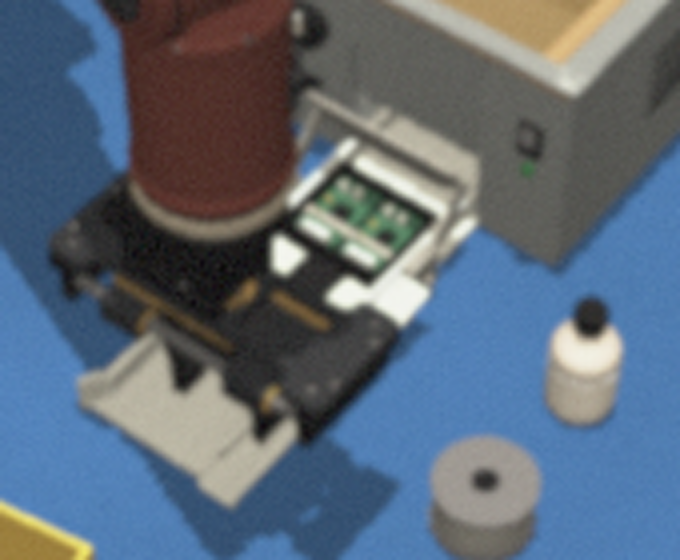

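View pics/w2.png

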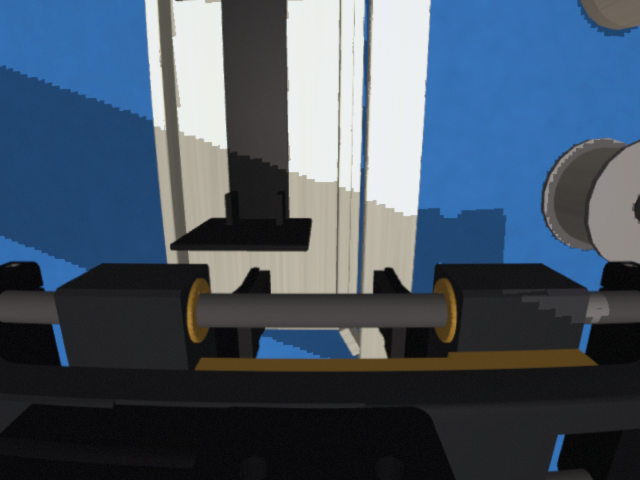

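The gate is up with the lever level. The left finger is behind the plate (240,240) and the right finger is on the lever. Now I'll push.

```bash
python3 - <<'E'
from cell import bot
from h import *
st=lambda n:print(n,round(bot.current_time_s(),2),B(bot.current_eef_pos()).round(1),[round(float(np.dot(bot.current_contact_force(),a)),2) for a in(f,yb,up)])
for x in(-190,-165,-140,-118):
    hit=bot.line_to(W(x,-32,31),feed=.05,until_force=12); st((x,hit))
    if hit: break
else:
    bot.sleep(.2)
    hit=bot.line_to(W(-103,-32,31),feed=.015,until_force=5); st(('end',hit))
im,d=bot.get_image('scene'); cv2.imwrite('pics/s3.png',cv2.resize(im[150:290,230:400,::-1],None,fx=4,fy=4,interpolation=2))
im,d=bot.get_image('wrist'); cv2.imwrite('pics/w3.png',im[:,:,::-1])
P=B(cloud(d,bot.camera_model('wrist'))); t=(d>0)&(im.max(2)<70)&(abs(P[...,1])<32)&(P[...,2]>52)&(P[...,2]<66)&(P[...,0]>-125)&(P[...,0]<-60)
print('plate top',t.sum(),np.percentile(P[t],[2,50,98],axis=0).round(1) if t.sum() else 0)
E
```

```text
(-190, False) 8.88 [-189.   -32.1   31. ] [1.61, -0.53, 2.46]
(-165, False) 9.53 [-163.9  -32.1   31. ] [1.19, -0.3, 2.5]
(-140, False) 10.18 [-138.9  -32.1   31. ] [1.56, -0.54, 4.2]
(-118, False) 10.78 [-118.3  -32.3   31.2] [-3.17, -1.13, 6.53]
('end', True) 11.32 [-118.2  -32.3   31.4] [-0.94, 1.47, 5.07]
plate top 1199 [[-109.7  -25.7   52.3]
 [-105.    -6.3   57.4]
 [-104.1   11.3   59.9]]
```

View pics/w3.png

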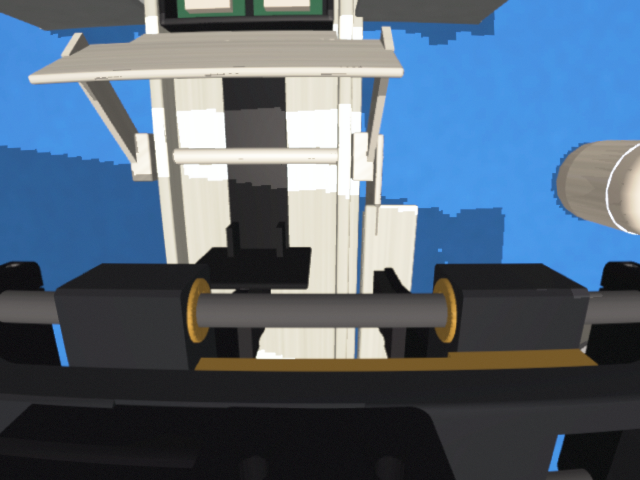

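```bash
python3 - <<'E'
from cell import bot
from h import *
F=lambda:np.array([np.dot(bot.current_contact_force(),a) for a in(f,yb,up)])
def Fm():
    return np.mean([ (bot.sleep(.02),F())[1] for _ in range(6)],0)
print('start',Fm().round(2))
for x in np.arange(-117,-101,1.):
    hit=bot.line_to(W(x,-32,31),feed=.015); fm=Fm(); print(x,round(bot.current_time_s(),2),B(bot.current_eef_pos()).round(1),fm.round(2))
    if fm[0]<-5: break
im,d=bot.get_image('wrist'); cv2.imwrite('pics/w4.png',im[:,:,::-1])
P=B(cloud(d,bot.camera_model('wrist'))); k=P[262:286,215:305]; k=k[(k[...,2]>54)&(k[...,2]<66)]; print('plate top',len(k),np.percentile(k,[2,50,98],axis=0).round(1))
E
```

```text
start [-0.41  0.94  5.44]
-117.0 11.88 [-117.9  -32.3   31.3] [-4.26  0.25  7.  ]
-116.0 12.23 [-117.5  -32.3   31.3] [-6.05  0.11  7.73]
plate top 515 [[-104.9  -25.    54.1]
 [-104.    -8.3   57. ]
 [-103.5    9.5   59.1]]
```

```bash
python3 - <<'E'
from cell import bot
from h import *
im,d=bot.get_image('wrist'); P=B(cloud(d,bot.camera_model('wrist')))
print('rod');[print(v,P[v,265].round(1),im[v,265]) for v in range(148,166,2)]
print('tongue/pan');[print(v,P[v,262].round(1),im[v,262]) for v in list(range(0,40,3))]
print('plate');[print(v,P[v,250].round(1),im[v,250]) for v in range(236,292,4)]
print('lever far end');[print(v,P[v,392].round(1)) for v in range(200,214,2)]
i2=cv2.imread('pics/w4.png'); cv2.imwrite('pics/w4c.png',cv2.resize(i2[200:370,140:440],None,fx=2.6,fy=2.6))
print(bot.current_grip_width(),[np.dot(bot.current_contact_force(),a).round(2) for a in(f,yb,up)])
E
```

```text
rod
148 [-52.4  -4.8   8. ] [99 95 91]
150 [-53.3  -5.4  12.4] [193 187 170]
152 [-54.2  -5.4  12.3] [234 229 215]
154 [-55.1  -5.7  14.3] [248 244 234]
156 [-56.1  -5.6  14.1] [254 253 250]
158 [-57.1  -5.3  12.5] [253 252 247]
160 [-58.   -5.4  13.4] [247 244 232]
162 [-58.9  -5.4  13.6] [235 228 214]
164 [-60.   -5.2  12.1] [191 182 168]
tongue/pan
0 [13.2 -6.3 12.9] [107 136 108]
3 [12.1 -6.2 12.5] [100 133 105]
6 [10.6 -6.3 13.1] [ 99 133 104]
9 [ 9.1 -6.3 13.7] [ 67 116  85]
12 [ 8.  -6.3 13.3] [ 67 116  84]
15 [ 7.  -6.1 12.4] [57 85 66]
18 [ 3.  -7.3 21.1] [75 72 72]
21 [ 1.5 -7.4 22. ] [53 51 52]
24 [ 0.7 -7.2 20.5] [22 20 21]
27 [ 1.1 -6.3 15.3] [21 20 22]
30 [ 1.6 -5.4  8.9] [21 22 23]
33 [ -8.6 -10.   40.7] [172 165 152]
36 [-11.  -10.6  45.3] [179 172 157]
39 [-13.1 -11.2  49.3] [181 174 160]
plate
236 [-97.1   4.8   8.6] [39 39 40]
240 [-99.1   4.8   9. ] [42 41 41]
244 [-101.5    5.1    8.1] [40 39 40]
248 [-103.8    5.2    7.9] [38 38 38]
252 [-103.9    3.9   14.9] [23 22 22]
256 [-103.5    2.4   23.1] [22 20 22]
260 [-104.     1.5   27.8] [23 23 23]
264 [-1.036e+02  1.000e-01  3.500e+01] [20 19 21]
268 [-103.9   -0.7   39.8] [18 18 19]
272 [-103.9   -1.7   44.7] [22 21 22]
276 [-103.4   -2.9   51.1] [23 23 22]
280 [-103.6   -3.6   55. ] [20 21 20]
284 [-104.    -4.2   58.5] [33 31 32]
288 [-105.9   -4.    57.9] [34 34 35]
lever far end
200 [-80.  -70.6  -1.2]
202 [-81.  -70.5  -0.6]
204 [-82.3 -70.8  -2. ]
206 [-78.1 -64.5  29.7]
208 [-78.7 -64.3  31.2]
210 [-79.7 -64.3  31. ]
212 [-80.4 -64.2  31.7]
0.04878630887559883 [np.float64(-5.48), np.float64(-0.14), np.float64(6.48)]
```

View pics/w4c.png

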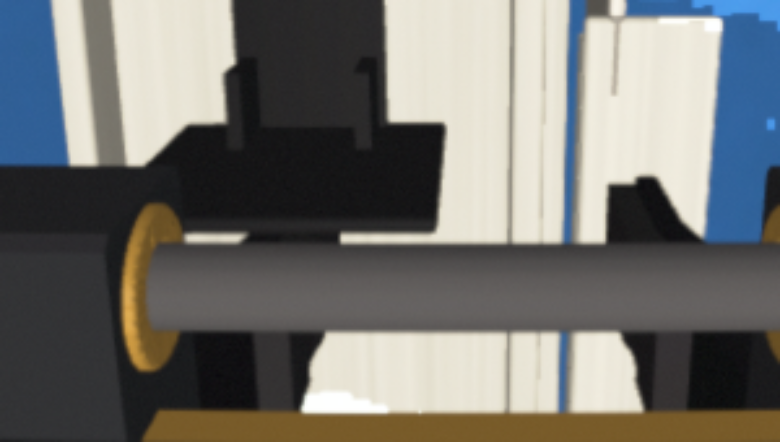

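View pics/s3.png

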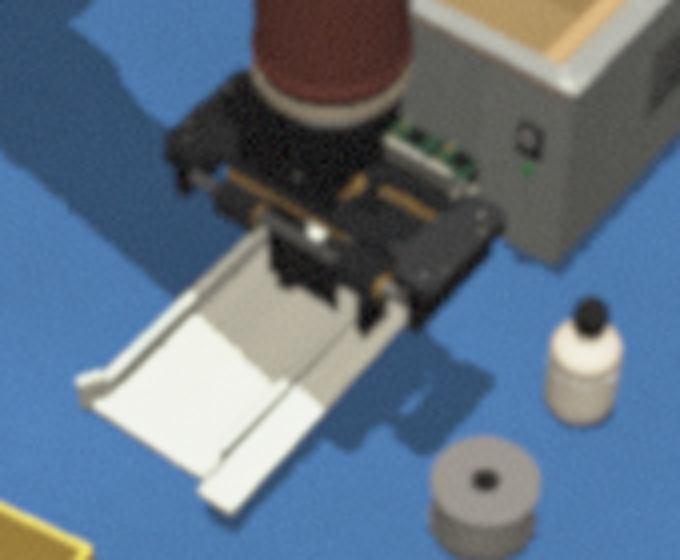

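The plate face reads about -106 and the pan rear about +1, so the tray looks roughly 5 mm short. The hinge rod reads 1.5 mm off, so some of that is bias. I'll push on in small steps, watching force against motion.

```bash
python3 - <<'E'
from cell import bot
from h import *
def Fm(): return np.mean([(bot.sleep(.02),[np.dot(bot.current_contact_force(),a) for a in(f,yb,up)])[1] for _ in range(6)],0)
def meas():
    im,d=bot.get_image('wrist'); P=B(cloud(d,bot.camera_model('wrist')))
    dark=(im.max(2)<60)&(d>0)
    a=dark&(abs(P[...,1])<25)&(P[...,2]>20)&(P[...,2]<50)&(P[...,0]>-112)&(P[...,0]<-90); a[:,:225]=0; a[:,300:]=0
    r=(im.min(2)>150)&(abs(P[...,1])<30)&(P[...,2]>10)&(P[...,2]<19)&(abs(P[...,0]+56)<7)
    return np.median(P[a][:,0]),np.median(P[r][:,0])
print(np.round(meas(),1))
x0=None
for x in np.arange(-115,-105,1.):
    bot.line_to(W(x,-32,31),feed=.02); fm=Fm(); p=B(bot.current_eef_pos()); print(x,round(bot.current_time_s(),2),p.round(1),fm.round(2),np.round(meas(),1))
    if fm[0]<-16: break
    if p[0]>-112 and fm[0]<-8: break
E
```

```text
[-103.9  -56.5]
-115.0 12.73 [-116.8  -32.4   31.4] [-6.88  0.24  7.89] [-103.2  -56.4]
-114.0 13.13 [-115.9  -32.4   31.4] [-7.24 -0.07  8.44] [-102.3  -56.4]
-113.0 13.53 [-115.   -32.4   31.4] [-7.03 -0.09  7.98] [-101.4  -56.4]
-112.0 13.93 [-114.   -32.5   31.4] [-7.42  0.01  8.71] [-100.4  -56.4]
-111.0 14.33 [-113.1  -32.5   31.4] [-7.95 -0.2   8.5 ] [-99.5 -56.5]
-110.0 14.73 [-112.4  -32.5   31.5] [-8.28 -0.17  8.47] [-98.9 -56.4]
-109.0 15.13 [-112.4  -32.5   31.5] [-11.63  -0.22   9.11] [-98.8 -56.5]
-108.0 15.53 [-112.3  -32.5   31.5] [-14.16   0.06   9.56] [-98.8 -56.4]
-107.0 15.93 [-112.3  -32.5   31.5] [-17.49   0.37  10.15] [-98.8 -56.4]
```

The tray slid through a stiff last section. It then stopped hard with the plate's front face at -98.8, or about -97.2 after the hinge bias (spec -97), so it is home. I'll back off the plate with the gate held up, check, then let the gate down.

```bash
python3 - <<'E'
from cell import bot
from h import *
bot.line_to(W(-112,-32,31),feed=.03); bot.line_to(W(-126,-32,31),feed=.03)
def meas(x1=-90):
    im,d=bot.get_image('wrist'); P=B(cloud(d,bot.camera_model('wrist')))
    a=(im.max(2)<60)&(d>0)&(abs(P[...,1])<25)&(P[...,2]>20)&(P[...,2]<58)&(P[...,0]>-112)&(P[...,0]<x1)
    r=(im.min(2)>150)&(abs(P[...,1])<30)&(P[...,2]>10)&(P[...,2]<19)&(abs(P[...,0]+56)<7)
    return im,np.percentile(P[a][:,0],[10,50,90]).round(1),np.median(P[r][:,0]).round(1)
print(B(bot.current_eef_pos()).round(1),meas()[1:])
for z in(50,75,100): bot.line_to(W(-126,-32,z),feed=.06); print(z,B(bot.current_eef_pos()).round(1),[np.dot(bot.current_contact_force(),a).round(1) for a in(f,yb,up)])
bot.line_to(W(-126,-32,170),feed=.12); bot.line_to(W(-190,-32,300),feed=.15); bot.sleep(.3)
im,a,r=meas(); print(a,r,bot.current_time_s()); cv2.imwrite('pics/w5.png',im[:,:,::-1])
E
```

```text
[-126.3  -31.8   30.9] (array([-99.2, -98.9, -98.5]), np.float64(-56.6))
50 [-126.3  -32.3   50.4] [np.float64(-0.4), np.float64(0.4), np.float64(3.2)]
75 [-126.   -31.9   75. ] [np.float64(0.1), np.float64(-0.8), np.float64(-0.0)]
100 [-125.8  -32.1  100.2] [np.float64(0.1), np.float64(0.0), np.float64(0.5)]
[-102.5 -102.4 -101.3] -57.3 20.7667
```

View pics/w5.png

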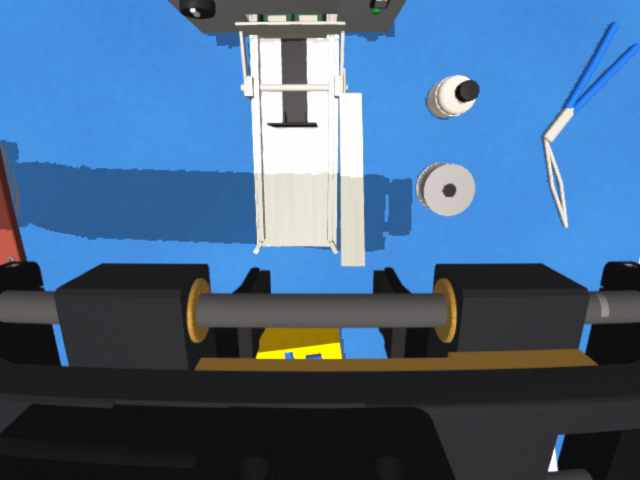

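```bash
python3 - <<'E'
from cell import bot
from h import *
im,d=bot.get_image('wrist'); P=B(cloud(d,bot.camera_model('wrist')))
for v in range(112,130,2): print(v,P[v,293].round(1),im[v,293])
m=np.zeros_like(d,bool); m[95:265,338:366]=1; m&=(d>0)&(P[...,2]>40); q=P[m]; c=np.polyfit(q[:,0],q[:,2],1); print('lever slope rad',np.arctan(-c[0]),'z at -216',np.polyval(c,-216))
print('panel'); [print(v,P[v,290].round(1),im[v,290]) for v in range(12,36,3)]
im,d=bot.get_image('top'); print('top'); Pt=B(cloud(d,bot.camera_model('top')))
for u,v in((302,214),(257,212)): print(Pt[v,u].round(1))
E
```

```text
112 [-84.7   0.9   8.1] [92 88 86]
114 [-87.1   0.9   8.6] [92 88 87]
116 [-89.4   1.    8.8] [94 89 87]
118 [-91.6   1.1   7.6] [93 90 87]
120 [-94.    1.1   7.8] [92 89 87]
122 [-96.3   1.1   8.2] [66 64 63]
124 [-101.4   -2.5   59.2] [58 56 54]
126 [-102.4   -0.9   37.9] [59 59 54]
128 [-103.1    1.6    4.1] [247 248 247]
lever slope rad 0.41985966038960587 z at -216 105.4731447526291
panel
12 [ 8.1 -1.5 62.1] [80 81 78]
15 [21.9  2.4 10.9] [ 62 104  78]
18 [18.   2.3 13. ] [ 62 104  79]
21 [15.4  2.5 11. ] [158 166 147]
24 [-3.5 -1.4 62.9] [164 157 146]
27 [-2.7 -0.4 50.5] [92 88 82]
30 [-3.4  0.2 42.9] [92 89 83]
33 [-3.4  1.1 32.2] [90 87 81]
top
[-175.4  -47.9  714.8]
[ -72.9 -170.2   83.4]
```

```bash
python3 -c "
from cell import bot
print(bot.current_contact_force(),bot.current_time_s()); bot.finish_job()"
```

```text
[ 0.99690407  0.11594062 -0.62025681] 20.8667
the job is handed in; nothing more can be done
```

The tray is home against the end stop, the gate is shut behind the boards, and I handed the job in at 20.9 s with the gripper clear of everything.

**How it went:** One fingertip pressed the lever level and held it there while the other pushed the tray in by its tail plate. I then backed off the plate with the gate still up, and let the lever rise slowly under the finger until the gate was shut.

**Last checks:**
- **Tray:** The push plate's rear face read about -102.4 mm raw, or about -100.2 mm once corrected for the 2.3 mm that the hinge read off. It should be at -100 mm when home. Pushing on from 8 to 17 N did not move it any further.
- **Gate:** The lever sloped at 0.420 rad, which is fully shut.
- **Other objects:** The bottle had not moved (within about 1 mm). The reel's last position reading was blocked by the arm, but it looked undisturbed in the wrist picture. I did not measure the parts bin again; the arm's tool stayed above it and away from it.

**What disagreed:** The tray dragged over its last 5 mm at about 7 N, and my first force-limited push stopped short there. I saw this in the measurements and continued in 1 mm steps until it stopped hard. Positions along the feed direction carried about 1.5 to 2.3 mm of bias, which I corrected using the hinge rod. I did not directly measure whether the tray tipped or the gate touched it.

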